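# Find the hidden catch of the cash drawer

### The job

One of the five look-alike inlays in the lid of the wooden cash box is the hidden catch of its drawer. Feel along the lid with the fingertips for the inlay that gives, and press it down so that the drawer springs fully open by itself, then let it come up again. Do not touch the drawer, and do not pick up or push away any of the things standing about.

Things in the scene. Friction and masses are not known exactly. Their poses are not given: they have to be found in the camera images.
- cash_box: Petty-cash box of dark wood with brass corner plates, screwed to the table: 124 mm deep (x), 280 wide (y), 70 high; turned -0.1 to 0.35 rad about the vertical. Origin: centre of its underside, on the table top; x points away from the drawer front to its back, y along its width, z up. Its lid is flat but for five inlays let into it (see inlay_row).
- inlay_row (a point): Middle of the middle inlay's well in the lid, at lid height, 70 mm above the table; axes as the box. Five look-alike inlays, 45 mm square, same wood, lie in a row at y = -100, -50, 0, 50, 100 mm from here (x = 0), tops 1.5 mm below the lid, in wells 47 mm wide parted by 3 mm bars. Four are rigid; one, another at each start, is the catch, not to be told by eye.
- catch (a joint): How far the inlay that is the hidden catch is pressed down, m: 0 up, 0.006 at its stop; the drawer is freed at about 0.004. A spring plate: it begins to give at about 1.5 N, takes about 5 N near the bottom, and comes up again when let go. This does not tell which inlay it is.
- drawer: The drawer of the cash box, dark wood, front 258 mm wide and 45 mm high, without a handle, flush with the box's front when shut; it holds small stacks of coins (part of it). Origin: that of the cash box when shut; it slides along the box's -x.
- drawer_slide (a joint): How far the drawer is out, m: 0 shut and latched, 0.06 fully open. A spring drives it out (about 2 N, under one second) once the catch is pressed, and keeps it out; pressing the catch is the only way to open it.
- masking_tape: Bystander: a roll of beige masking tape lying flat, 72 mm across, 22 mm high. Origin: centre of its underside. Leave it alone.
- binder_clip: Bystander: a small black binder clip, 32 x 22 x 41 mm, standing. Origin: centre of its underside. Leave it alone.
- capsule: Bystander: a yellow coffee capsule, 37 mm across, 28 mm high. Origin: centre of its underside. Leave it alone.
- kitchen_roll: Bystander: a white kitchen roll standing upright, 80 mm across, 228 mm high. Origin: centre of its underside. Leave it alone.
- shaker: Bystander: a salt shaker, 44 mm across, 90 mm high. Origin: centre of its underside. Leave it alone.

How it is judged:
By the outcome, as a careful person would: the job done as asked, in the order asked, and still so for the second after the job is handed in, with the robot touching nothing.
It also fails if it takes over 51 s, if anything falls off the work surface, if the arm or the gripper's body presses on something with over 40 N, if the wrist force passes 120 N, or if a joint passes its speed limit or range.

### The arm

A 6-joint arm with a two-finger parallel gripper is mounted at the origin on the work surface; the furniture and walls round the work are solid. World frame = base frame: x ahead of the robot, y to its left, z up, the work surface at z = 0. Lengths are in mm, angles in rad, forces in N, time in s.
With the tool pointing down it reaches from about 350 to 975 mm from the base axis. Payload 7.1 kg.
Tool frame: the origin (TCP) lies on the centre line of the jaws, within the pads' length; the fingertips stand 17 mm ahead of it and the grasp point (between the pads) lies 2 mm behind it (tip_extent is the distance from the TCP to the fingertips, in mm); z points along the fingers, y is the line along which they close (so a half turn about z gives the same grasp; the last joint's range is limited). The gripper opens to 88 mm and grips with 3 to 60 N. Pads are 20 mm wide; open, the fingers measure 115 mm over their backs; the gripper's body (75 mm by 178 mm) begins 61 mm behind the grasp point.
Start: joints at [-1.159, 0.423, 1.63, -0, 1.089, -0.019], TCP at [261.013, -567.87, 239.675] pointing down, gripper open.
Joint ranges: [-3, 3], [-0.9, 2.11], [0.09, 2.58], [-1.31, 4.45], [0.11, 2.69], [-2.54, 2.54]. Speed limits (rad/s): [2.39, 2.39, 3.01, 3.14, 3.14, 3.14].

### API

Orientations are given as a rotation vector (axis times angle).
In Python, from workcell import get_obs, get_image, camera_model, close_job, look_for, outline_of, pinpoint, tip_extent gives the robot as it stands.
- The arm moves only by the shell command python3 -m jog 'ROWS'. ROWS is text: rows parted by semicolons, each of 7 numbers parted by spaces: the shift along the tool's x, y, z as a fraction of full scale, then the turn, a rotation vector about the tool's x, y, z as a fraction of full scale, then the closure, from -1 (fully open) to 1 (shut). A call has 1 to 8 rows; each row is the pose to reach, as a shift and turn from the pose commanded when the call began, along the tool's axes at that moment; what a row does not reach only later rows make up. Full scale, the value 1, is 0.2 m for a shift and 30 degrees for a turn. A row lasts 1/10 s, in which the tool goes at most 50 mm and 8.59 degrees, less where a joint would pass 70% of its speed; a pose out of reach is approached as far as the arm can. A call with a number of a shift or a turn outside -1 to 1 is refused whole. A call with a gripper value outside its range is refused whole. The fingers move at their own pace and stop on an object; the grip force is fixed at half the most. Time passes only in rows, so rows that repeat a pose let the fingers close. It gives the time, the measured TCP pose, the force, the opening and the grip force at its end, in the units of the state.
- get_obs(): the state, without advancing time (a new reading comes with each control period).
- get_image(name): name is "scene" or "top" or "wrist"; returns the picture (420x560x3 uint8, red, green, blue); there is no depth.
- camera_model(name): a dict with "fx", "fy", "cx", "cy" (pixels), "origin" and "orientation" of the camera in the world; the wrist camera has in their place "tool_from_camera" (4x4, takes a point from camera to tool coordinates, whose origin is the TCP and whose axes are the flange's). Camera axes: x right, y down, z forward; pixel columns grow to the right and rows downward; lengths in mm; the calibration is good to about 2 mm. A picture is of the moment at which its call begins: read the wrist's pose just before it. camera_model takes no time and is no camera call.
- close_job(): hands the job in; it is judged then, once.
Trained networks look in the newest picture that a camera, given by its name, has taken for a name from the list of things; names that differ only in an ending like _2 or _b are one class to them, and where a whole thing is asked for, a point or a joint stands for the part that bears it (a point fixed in the world has none). Each returns a list of dicts, best first, with "confidence" (0 to 1); they miss things now and then, are a little off and sometimes report something else, mostly with a low value. They report only what shows in the picture. A call takes as long as a camera call.
- look_for(target, camera): "xyz" ([x, y, z] in mm, in the coordinates of the camera as it stood for that picture, good to about 4 mm: the middle of the surface that is visible of it).
- outline_of(target, camera): "mask" (420x560 bool, what is visible of it).
- pinpoint(target, camera): "xyz" ([x, y, z] in mm, in the coordinates of the camera as it stood for that picture, good to about 4 mm: a listed point, or the origin of a listed thing).
The state is a dict: "t": time; "qpos": joint angles; "qvel": joint speeds; "joint_torque": joint torques, N m; "ee_pos": TCP position; "orientation": TCP orientation; "ft_force": force on the tool from outside, world axes, zero at the start; "moment": the same for the moment, N m; "width": finger opening in mm; "grasp_force": force on a finger pad.
Only numpy, scipy, OpenCV 4.12 (cv2) and the standard library are available. Lean on these libraries where they do the work, as an engineer would, in place of code of your own. Each camera call takes 0.05 s, during which the arm holds its last target. There are 200 camera calls.

## Working session

There is one attempt and no reset: what is moved stays moved. The work goes in short steps, Python scripts to look and compute and a shell command to move; the robot and the scene stay as the last step left them, time stands still between calls to the robot, and variables do not carry over. Pictures are saved under pics/ and viewed, at most 10 in all, crops included, and the job is handed in when it is done.

```bash
mkdir -p pics; cat > h.py <<'E'
import numpy as np, cv2
from scipy.spatial.transform import Rotation as R
from workcell import *
def w(cam,p):
    m=camera_model(cam)
    if 'origin' in m:
        o=np.array(m['orientation'],float)
        Rm=o if o.shape==(3,3) else R.from_rotvec(o).as_matrix()
        return Rm@np.array(p)+np.array(m['origin'])
    T=np.array(m['tool_from_camera']);ob=get_obs()
    q=T[:3,:3]@np.array(p)+T[:3,3]
    return R.from_rotvec(ob['orientation']).as_matrix()@q+np.array(ob['ee_pos'])
E
python3 - <<'E'
from h import *
print(get_obs(), tip_extent if not callable(tip_extent) else tip_extent())
ims=[]
for c in ['scene','top']:
    print(c,camera_model(c))
    im=get_image(c); ims.append(im); cv2.imwrite(f'pics/{c}0.png',im[:,:,::-1])
    for n in ['cash_box','inlay_row','drawer']:
        print(c,n,[(np.round(w(c,d['xyz'])),round(d['confidence'],2)) for d in pinpoint(n,c)][:2])
    for n in ['masking_tape','binder_clip','capsule','kitchen_roll','shaker']:
        print(c,n,[(np.round(w(c,d['xyz'])),round(d['confidence'],2)) for d in pinpoint(n,c)][:2])
E
```

```text
{'t': 0.0, 'qpos': array([-1.15900924e+00,  4.23827251e-01,  1.63069341e+00,  3.90712821e-05,
        1.08857224e+00, -1.90107534e-02]), 'qvel': array([ 0.00060837,  0.00034963, -0.00187868, -0.00044126, -0.00036616,
       -0.00148088]), 'joint_torque': array([ 2.05949964e-04, -5.44625652e+01, -2.73658794e+01,  6.42834837e-02,
        2.29218788e-02, -1.63482678e-04]), 'ee_pos': array([ 260.81326585, -567.40112413,  238.90881291]), 'orientation': array([-3.06755630e+00, -6.71131275e-01,  4.06335910e-04]), 'ft_force': array([ 0.05436635, -0.92162384, -0.10386711]), 'moment': array([ 0.02240115, -0.02522134,  0.02334814]), 'grasp_force': 0.0, 'width': 88.07231142042629} 17.0
scene {'fx': 463.0401947507619, 'fy': 463.0401947507619, 'cx': 282.4561487177391, 'cy': 212.20982718390147, 'origin': array([101.18195639, 946.38839395, 771.10106973]), 'orientation': array([-0.61341895,  2.6373264 , -1.17979239])}
scene cash_box [(array([488., 109.,  -4.]), 0.82)]
scene inlay_row [(array([489., 110.,  68.]), 0.77)]
scene drawer []
scene masking_tape [(array([471., 299.,  -3.]), 0.95)]
scene binde
[... 166 characters left out ...]
ay([453., 433.,  -1.]), 0.8), (array([402., 295.,   6.]), 0.62)]
top {'fx': 505.3267777308061, 'fy': 505.3267777308061, 'cx': 282.4921633764166, 'cy': 221.56795528206794, 'origin': array([ 238.08869892,  200.95694522, 1231.43385051]), 'orientation': array([-2.16024468,  2.06361565, -0.21026479])}
top cash_box [(array([491., 111.,  -2.]), 0.56)]
top inlay_row [(array([491., 112.,  65.]), 0.69)]
top drawer []
top masking_tape [(array([470., 307.,  -1.]), 0.65)]
top binder_clip [(array([411., 294.,   3.]), 0.62), (array([491., 111.,  -3.]), 0.37)]
top capsule [(array([514., 418.,  -3.]), 0.67), (array([468., 306.,  -5.]), 0.49)]
top kitchen_roll [(array([537., 485.,   1.]), 0.87)]
top shaker []
```

```bash
python3 - <<'E'
import cv2,numpy as np
a=cv2.imread('pics/scene0.png');b=cv2.imread('pics/top0.png')
cv2.imwrite('pics/s2.png',cv2.resize(a[60:360,60:460],None,fx=2,fy=2))
cv2.imwrite('pics/t2.png',cv2.resize(b,None,fx=1.4,fy=1.4))
E
```

```text
(no output)
```

View pics/s2.png

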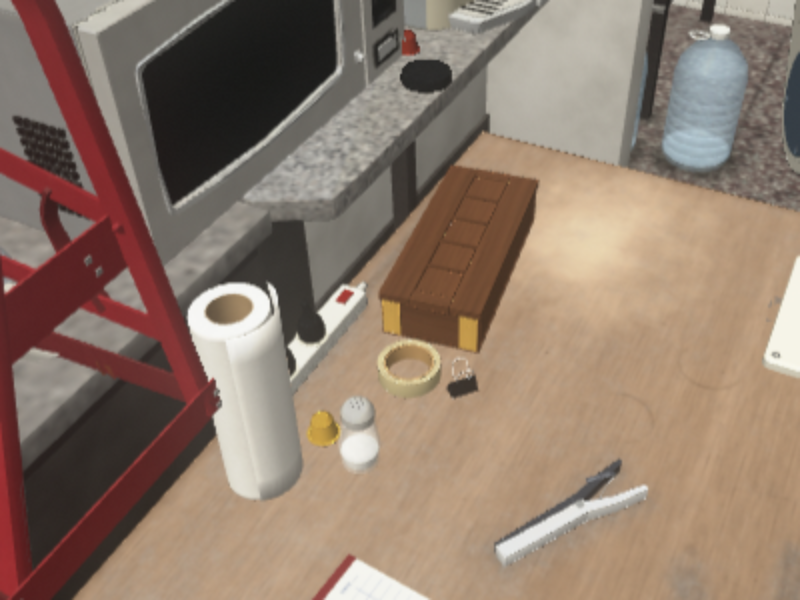

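View pics/t2.png

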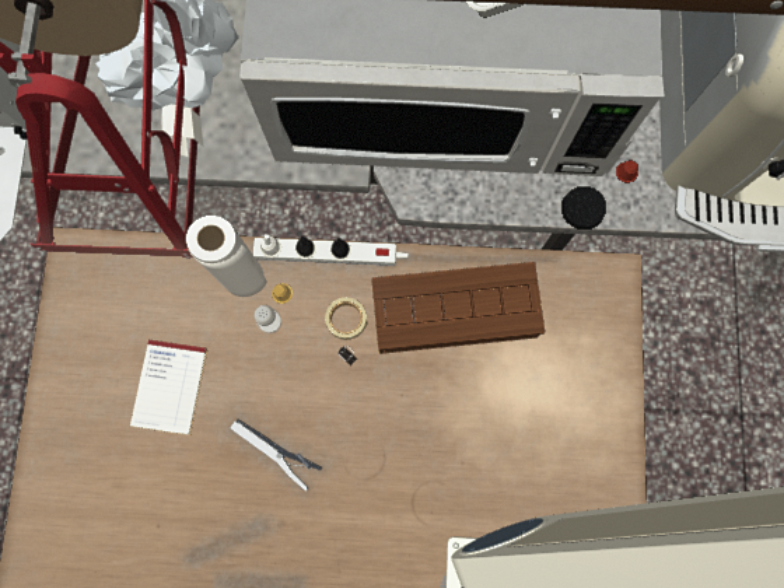

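The scene shows the dark box with five inlays. In the top view (t2 scale 1.4) the lid corners are near (373,279), (536,263), (544,332) and (380,350). A granite counter stands behind it, with its corner near (398,222). Next I fit the box pose and check it with an overlay.

```bash
cat >> h.py <<'E'
from scipy.optimize import least_squares
def ray(cam,u,v):
    m=camera_model(cam);Rm=R.from_rotvec(m['orientation']).as_matrix()
    return np.array(m['origin']),Rm@np.array([(u-m['cx'])/m['fx'],(v-m['cy'])/m['fy'],1])
def onz(cam,u,v,z):
    o,d=ray(cam,u,v);return o+d*(z-o[2])/d[2]
def tri(u1,u2):
    (a,b),(c,d)=ray('top',*u1),ray('scene',*u2)
    s=np.linalg.lstsq(np.c_[b,-d],c-a,rcond=None)[0];return a+b*s[0],c+d*s[1]
def proj(cam,P):
    m=camera_model(cam);Rm=R.from_rotvec(m['orientation']).as_matrix()
    q=(np.atleast_2d(P)-m['origin'])@Rm
    return np.c_[q[:,0]/q[:,2]*m['fx']+m['cx'],q[:,1]/q[:,2]*m['fy']+m['cy']]
E
python3 - <<'E'
from h import *
S={'top':np.array([(373,279),(536,263),(544,332),(380,350)])/1.4,
   'scene':np.array([(457,167),(538,180),(480,318),(383,301)])/2+60}
# box corners (x,y): back-left, back-right, front-right, front-left
L=np.array([(62,140),(62,-140),(-62,-140),(-62,140)])
for c,o in (('top',[0,1,2,3]),('scene',[1,2,3,0])):
    P=np.array([onz(c,*p,70) for p in S[c]])[:,:2]
    l=L[o]
    f=lambda q:(l@np.array([[np.cos(q[2]),np.sin(q[2])],[-np.sin(q[2]),np.cos(q[2])]])+q[:2]-P).ravel()
    r=least_squares(f,[490,110,.1]);print(c,r.x.round(3),np.round(r.fun,1))
    q=r.x
print('counter',tri((398/1.4,222/1.4),(332/2+60,205/2+60)),tri((398/1.4,222/1.4),(335/2+60,190/2+60)))
q=np.array([490,111,.11])
Rz=R.from_euler('z',q[2]).as_matrix()
big=[]
for c in('top','scene'):
    im=cv2.imread(f'pics/{c}0.png')
    pts=[]
    k=4 if c=='top' else 3
    im=cv2.resize(im,None,fx=k,fy=k)
    def pl(pp):
        W=np.array([[*x,0] for x in pp])@Rz.T+[q[0],q[1],70]
        cv2.polylines(im,[np.int32(proj(c,W)*k+k/2)],True,(0,255,0),1)
    pl(L)
    for y in(-100,-50,0,50,100): pl([(a*23.5,y+b*23.5) for a,b in((1,1),(1,-1),(-1,-1),(-1,1))])
    ctr=proj(c,[[q[0],q[1],70]])[0]*k; u,v=ctr.astype(int)
    big.append(im[v-240:v+240,u-300:u+300][:480,:400 if c=='scene' and 0 else 600])
cv2.imwrite('pics/ov.png',cv2.resize(np.vstack(big),None,fx=.62,fy=.62))
# turn needed
ob=get_obs();Rt=R.from_rotvec(ob['orientation']).as_matrix();print(Rt.round(3))
E
```

```text
top [4.89638e+02 1.06728e+02 1.48000e-01] [ 1.2  2.   1.9  0.4 -2.2 -4.  -0.9  1.6]
scene [4.82198e+02 1.15704e+02 1.58000e-01] [ 5.9  3.6 -5.6  3.5 -5.7 -2.   5.4 -5.1]
counter (array([608.60367957, 213.82984229, 138.76192644]), array([610.41387542, 214.55223397, 139.38425776])) (array([600.88379411, 213.56162833, 161.528353  ]), array([603.98082904, 214.8044598 , 162.59317095]))
[[ 0.909  0.418 -0.   ]
 [ 0.418 -0.909 -0.   ]
 [-0.     0.    -1.   ]]
```

View pics/ov.png

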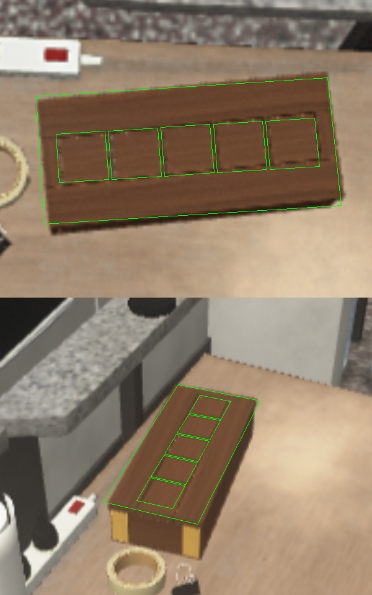

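The overlay fits: the box is at about (489,110) with yaw about 0.14. The counter edge is at x≈605, clear of the gripper body. I close the fingers and travel at height to the inlay at −100.

```bash
python3 -m jog '0.77 -0.71 0 0 0 0 1;0.77 -0.71 0 0 0 0 1;0.77 -0.71 0 0 0 0 1;0.77 -0.71 0 0 0 0 1;0.77 -0.71 0 0 0 0 1;0.77 -0.71 0 0 0 0 1'
python3 -m jog '0.77 -0.71 0 0 0 0 1;0.77 -0.71 0 0 0 0 1;0.77 -0.71 0 0 0 0 1;0.77 -0.71 0 0 0 0 1;0.77 -0.71 0 0 0 0 1;0.77 -0.71 0 0 0 0 1'
python3 -m jog '0.77 -0.71 0 0 0 0.55 1;0.77 -0.71 0 0 0 0.55 1;0.77 -0.71 0 0 0 0.55 1;0.77 -0.71 0 0 0 0.55 1;0.77 -0.71 0 0 0 0.55 1;0.77 -0.71 0 0 0 0.55 1;0.77 -0.71 0 0 0 0.55 1;0.77 -0.71 0 0 0 0.55 1'
```

```text
t: 1.5
ee_pos: [342.3, -373.4, 240.0]
orientation: [3.068, 0.676, 0.0]
ft_force: [-0.0, -0.4, 0.1]
width: 43.2
grasp_force: 0.0
t: 2.1
ee_pos: [423.1, -181.4, 239.9]
orientation: [3.067, 0.675, 0.001]
ft_force: [0.1, 0.3, -0.2]
width: 0.5
grasp_force: 0.0
t: 2.9
ee_pos: [502.7, 10.0, 239.5]
orientation: [3.133, 0.221, -0.001]
ft_force: [0.4, 0.2, 0.1]
width: 0.8
grasp_force: 0.0
```

```bash
python3 - <<'E'
from h import *
c='wrist';ob=get_obs();im=get_image(c)
for n in['inlay_row','cash_box']: print(n,[(w(c,d['xyz']).round(1),round(d['confidence'],2)) for d in pinpoint(n,c)][:2])
m=camera_model(c);T=np.array(m['tool_from_camera']);Rw=R.from_rotvec(ob['orientation']).as_matrix()
Rc=Rw@T[:3,:3];o=Rw@T[:3,3]+ob['ee_pos'];print(o)
k=1.4;im=cv2.resize(im[:,:,::-1].copy(),None,fx=k,fy=k)
q=[489,110,.14];Rz=R.from_euler('z',q[2]).as_matrix()
for y in(-100,-50,0,50,100):
    W=np.array([(a*23.5,y+b*23.5,0) for a,b in((1,1),(1,-1),(-1,-1),(-1,1))])@Rz.T+[q[0],q[1],70]
    p=(W-o)@Rc
    cv2.polylines(im,[np.int32(np.c_[p[:,0]/p[:,2]*m['fx']+m['cx'],p[:,1]/p[:,2]*m['fy']+m['cy']]*k)],True,(0,255,0),1)
cv2.imwrite('pics/w1.png',im)
E
```

```text
inlay_row []
cash_box [(array([491.9, 111. ,  -4.8]), 0.74)]
[575.57184828  19.80473256 384.18045885]
```

View pics/w1.png

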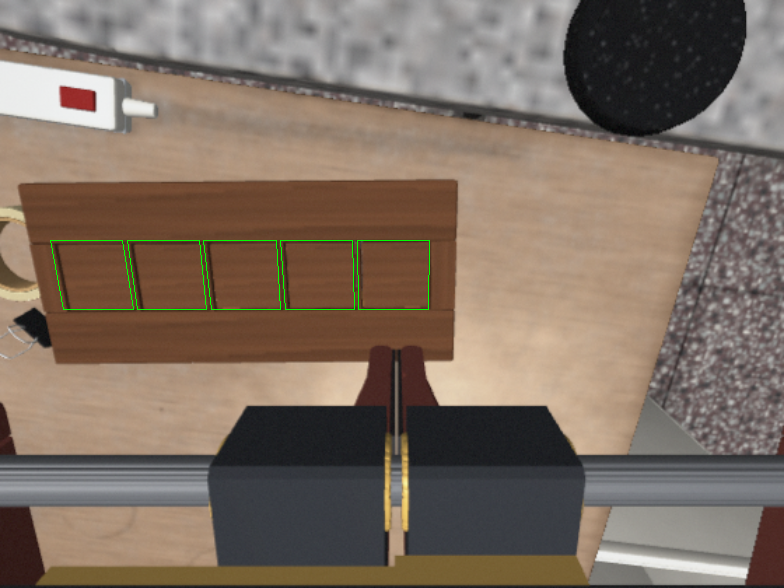

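The inlay outlines match to about 1 mm and the fingertips are over the rightmost inlay (about (394,275) in this view). I descend to just above the lid.

```bash
python3 -m jog '0 0 0.73 0 0 0 1;0 0 0.73 0 0 0 1;0 0 0.73 0 0 0 1;0 0 0.73 0 0 0 1;0 0 0.73 0 0 0 1'
python3 -m jog '0 0 0.02 0 0 0 1;0 0 0.02 0 0 0 1;0 0 0.03 0 0 0 1;0 0 0.03 0 0 0 1'
```

```text
t: 3.55
ee_pos: [502.4, 11.6, 93.4]
orientation: [-3.134, -0.223, 0.004]
ft_force: [-0.0, 0.6, 0.0]
width: 0.4
grasp_force: 0.0
t: 3.95
ee_pos: [503.3, 12.1, 88.5]
orientation: [3.133, 0.224, 0.002]
ft_force: [-0.6, 0.4, 0.4]
width: 0.4
grasp_force: 0.0
```

```bash
python3 -m jog '0 0 0.01 0 0 0 1;0 0 0.01 0 0 0 1;0 0 0.015 0 0 0 1;0 0 0.015 0 0 0 1'; python3 -m jog '0 0 0.005 0 0 0 1;0 0 0.005 0 0 0 1;0 0 0.005 0 0 0 1'; python3 -m jog '0 0 0.005 0 0 0 1;0 0 0.005 0 0 0 1;0 0 0.005 0 0 0 1'
```

```text
t: 4.35
ee_pos: [503.2, 12.2, 85.8]
orientation: [3.134, 0.224, 0.001]
ft_force: [-3.1, 0.3, 15.4]
width: 0.4
grasp_force: 7.4
t: 4.65
ee_pos: [503.2, 12.2, 85.7]
orientation: [3.134, 0.224, 0.001]
ft_force: [-6.8, -0.9, 26.7]
width: 0.6
grasp_force: 13.4
t: 4.95
ee_pos: [503.2, 12.2, 85.6]
orientation: [3.133, 0.224, 0.001]
ft_force: [-10.5, 0.2, 39.9]
width: 0.3
grasp_force: 19.5
```

Inlay −100 is rigid: stiff contact at TCP z≈85.7. I lift and go to −50.

```bash
python3 -m jog '0 0 -0.065 0 0 0 1;0 -0.12 -0.065 0 0 0 1;0 -0.25 -0.065 0 0 0 1;0 -0.25 -0.065 0 0 0 1;0 -0.25 -0.035 0 0 0 1;0 -0.25 -0.02 0 0 0 1;0 -0.25 -0.008 0 0 0 1;0 -0.25 -0.008 0 0 0 1'; python3 -m jog '0 0 0 0 0 0 1;0 0 0 0 0 0 1'
```

```text
t: 5.75
ee_pos: [495.7, 61.1, 83.8]
orientation: [-3.134, -0.223, 0.001]
ft_force: [0.2, 0.0, 1.8]
width: 0.6
grasp_force: 0.6
t: 5.95
ee_pos: [495.8, 61.2, 84.2]
orientation: [3.133, 0.224, -0.0]
ft_force: [-0.3, -0.4, 1.3]
width: 0.7
grasp_force: 0.5
```

This inlay gives: z is 84.2, below the rigid contact height of 85.7, with only 1.5 N. I press it through.

```bash
python3 -m jog '0 0 0.01 0 0 0 1;0 0 0.015 0 0 0 1;0 0 0.02 0 0 0 1;0 0 0.025 0 0 0 1;0 0 0.025 0 0 0 1;0 0 0.025 0 0 0 1'; python3 - <<'E'
from h import *
im=get_image('scene');cv2.imwrite('pics/s3.png',cv2.resize(im[120:280,220:360,::-1],None,fx=3,fy=3))
E
```

```text
t: 6.55
ee_pos: [495.9, 61.5, 79.8]
orientation: [3.133, 0.224, 0.0]
ft_force: [-2.8, -2.9, 9.8]
width: 0.8
grasp_force: 5.0
```

View pics/s3.png

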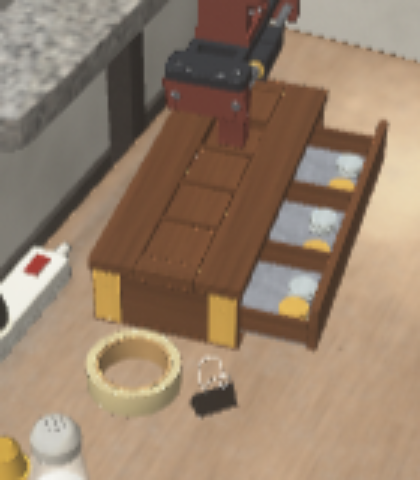

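The drawer has sprung open, with its front edge running from about (315,340) to (380,125). I lift straight up so the catch comes up, then verify.

```bash
python3 -m jog '0 0 -0.05 0 0 0 1;0 0 -0.1 0 0 0 1;0 0 -0.3 0 0 0 1;0 0 -0.5 0 0 0 1;0 0 -0.5 0 0 0 1;0 0 -0.5 0 0 0 1;0 0 -0.5 0 0 0 1;0 0 -0.5 0 0 0 1';python3 -m jog '0 0 0 0 0 0 1;0 0 0 0 0 0 1;0 0 0 0 0 0 1;0 0 0 0 0 0 1;0 0 0 0 0 0 1'; python3 - <<'E'
from h import *
q=[489,110,.14];Rz=R.from_euler('z',q[2]).as_matrix()
im=cv2.resize(get_image('scene')[:,:,::-1].copy(),None,fx=3,fy=3)
for d in(50,60):
    W=np.array([(-62-d,129,50),(-62-d,-129,50),(-62-d,-129,6),(-62-d,129,6)])@Rz.T+[q[0],q[1],0]
    cv2.polylines(im,[np.int32(proj('scene',W)*3)],True,(0,255,0) if d==60 else (0,0,255),1)
cv2.imwrite('pics/s4.png',im[360:900,600:1140])
E
```

```text
t: 7.4
ee_pos: [494.8, 61.6, 178.0]
orientation: [3.134, 0.224, -0.004]
ft_force: [-0.0, 0.2, -0.4]
width: 0.6
grasp_force: 0.0
t: 7.9
ee_pos: [495.8, 61.6, 179.2]
orientation: [-3.134, -0.224, 0.0]
ft_force: [0.0, 0.5, -0.0]
width: 0.5
grasp_force: 0.0
```

View pics/s4.png

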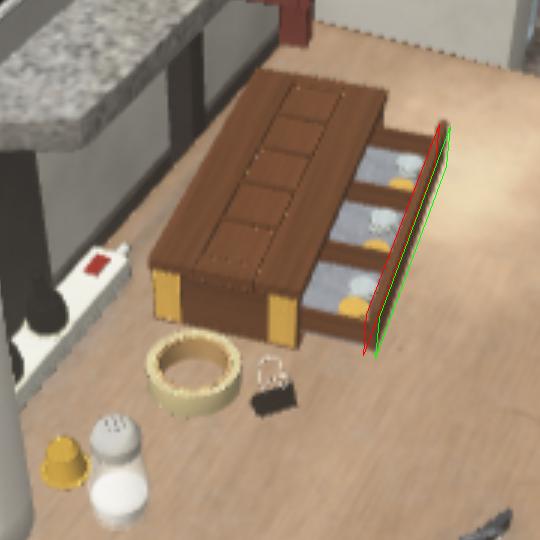

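The drawer front lies at the 60 mm outline within calibration error, the inlays look level, and nothing has been moved. I hand in.

```bash
python3 -c "
from workcell import *
print(close_job())"
```

```text
the job is handed in; nothing more can be done
None
```

The inlay at y = −50 mm was the catch. I pressed it, the drawer sprang open by itself (about 60 mm out in the camera check), and I let the catch up and handed the job in with the arm clear and the things standing about not moved.

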